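Hold the plating gauge square on the marked end cap

ROBOT

A 6-joint arm with a two-finger parallel gripper is mounted at the origin on the work surface. World frame = base frame: x ahead of the robot, y to its left, z up, the work surface at z = 0. Lengths are in m, angles in rad, forces in N, time in s.
With the tool pointing down it reaches from about 0.375 to 0.9 m from the base axis. Payload 3.1 kg.
Tool frame: the origin (TCP) lies between the finger pads; the fingertips stand manip.finger_overhang ahead of it and the grasp point (between the pads) lies 5 mm behind it (manip.finger_overhang is the distance from the TCP to the fingertips, in m); z points along the fingers, y is the line along which they close (so a half turn about z gives the same grasp; the last joint's range is limited). The gripper opens to 85 mm and grips with 20 to 120 N. Pads are 22 mm wide; open, the fingers measure 114 mm over their backs; the gripper's body (76 mm by 85 mm) begins 54 mm behind the grasp point. The pads swing forward as they close: fully open they stand 13 mm farther back than shut.
Start: joints at [1.056, 0.527, 1.433, -0, 1.181, -0.178], TCP at [0.207, 0.59, 0.218] pointing down, gripper open.
Joint ranges: [-3.08, 3.08], [-0.75, 2.2], [0.22, 2.44], [-1.43, 4.57], [0, 2.65], [-2.85, 2.85]. Speed limits (rad/s): [2.79, 2.79, 3.14, 3.14, 3.14, 3.14].

INTERFACE

Orientations are given as a unit quaternion [x, y, z, w].
In Python, from station import manip gives the robot as it stands.
- The arm moves only by the tool drive_tool, never from a script. Its argument "plan" is a list of rows, each a list of 7 numbers: the shift along the tool's x, y, z in m, then the turn, a rotation vector about the tool's x, y, z in degrees, then the opening, from -1 (shut) to 1 (fully open). In form: [[x, y, z, wx, wy, wz, gripper], ...]. A call has 1 to 10 rows; each row shifts and turns the commanded pose from where the row before left it, along the tool's axes as they then stand; what a row does not reach is not made up. A row lasts 1/10 s, in which the tool goes at most 50 mm and 8.59 degrees, less where a joint would pass 70% of its speed; a pose out of reach is approached as far as the arm can. A call is refused whole if a number of a shift passes 0.05 or a number of a turn 8.59, either way. A call with a gripper value outside its range is refused whole. The fingers move at their own pace and stop on an object; "newtons" is the grip in N (left out, the last holds). Time passes only in rows, so rows that do not move let the fingers close. It gives the time, the measured TCP pose, the force, the opening and the grip force at its end, in the units of the state.
- manip.sense(): the state, without advancing time (a new reading comes with each control period).
- manip.snapshot(name): name is "scene" or "top" or "wrist"; returns a dict with "image" (420x560x3 uint8, red, green, blue), "z_map" (420x560 float32, m along the optical axis (not along the pixel's ray), 0 where there is no reading), "fov_y" (degrees; the focal length in pixels is half the picture's height over the tangent of half this angle, whatever the lens; pixels are square), "cx", "cy" (the principal point, pixels), "extrinsics" (4x4, takes a point from camera to world coordinates); the wrist camera has in their place "mount" (4x4, takes a point from camera to tool coordinates, whose origin is the TCP and whose axes are the flange's). Camera axes: x right, y up, looking along -z (the intrinsics and any distortion apply to the point x, -y, -z); pixel columns grow to the right and rows downward; lengths in m; the calibration is good to about 2 mm. The wrist camera is an equidistant fisheye: a pixel r from the principal point sees the ray r / f radians off the axis. A picture is of the moment at which its call begins: read the wrist's pose just before it.
- manip.sign_off(): hands the job in; it is judged then, once.
The state is a dict: "t": time; "q": joint angles; "qd": joint speeds; "tau": joint torques, N m; "tcp_pos": TCP position; "tool_rot": TCP orientation; "force": force on the tool from outside, world axes, zero at the start; "ft_torque": the same for the moment, N m; "finger_gap": opening from 0.0 (shut) to 1.0 (fully open); "gripper_force": force on a finger pad.
Only numpy, scipy, OpenCV 4.12 (cv2) and the standard library are available. Lean on these libraries where they do the work, as an engineer would, in place of code of your own. Each camera call takes 0.05 s, during which the arm holds its last target. There are 200 camera calls.

TASK

Take the orange pen-shaped plating gauge out of its holder and use it on the chrome end cap with the red dot: set the gauge's tip on the red dot, square to the cap's sloping face, and gently push straight in until the sprung tip is about half-way in. Finish while still gripping the gauge and holding it pressed there like that, steady. Do not tilt or shove the cap's stand, keep the gauge off the cap with the blue dot, and leave the tin box, jar, mallet and bottle opener where they are.

Things in the scene. Friction and masses are not known exactly. Their poses are not given: they have to be found in the camera images.
- gauge: Orange gauge, 150 g, tip-down in its holder. Origin: on its axis, underside of the black round collar (48 mm wide, 8 mm high). z: along it, away from the tip. Above the collar a flat-sided grip, 34 mm (x) by 24 mm (y), up to 85 mm; grasp across the 24 mm (along y). Display on its -x side. Below: steel nose 18 mm wide, 45 mm long, then the thin brass sprung tip, its end 60 mm below the origin.
- gauge_tip (a point): The very end of the gauge's brass sprung tip (6 mm diameter, rounded), on the gauge's axis; 60 mm below the gauge's origin when the tip is fully out. Axes as the gauge's.
- plunger (a joint): How far the sprung tip is pushed into the gauge, in m: 0 fully out, 0.012 fully in. The spring takes about 1.4 N to start moving, about 4 N at half-way (0.006) and about 7 N fully in (0.45 N per mm).
- holder: Fixed grey upright holder, 75 mm tall: foot 64 mm in diameter, tube 42 mm outside with a 25 mm bore, open at the top. Origin at the centre of its underside. The gauge's collar rests on its rim; the gauge comes out straight up, its tip clear once it has risen 60 mm.
- red_stand: Fixed dark stand, base 110 (x) by 90 mm (y), origin under its centre; carries the red-dotted chrome end cap on a stiff tilting joint along y, pivot 90 mm up, that does not give under a light push. The cap is a flat plate 96 by 76 mm, 8 mm thick, its face 18 mm above the pivot, leaning to the stand's -x (robot's side) by 11 to 24 degrees, differently each time.
- red_dot (a point): Centre of the red dot (16 mm diameter) on the face of its chrome end cap; z is the face's outward normal, y runs along the tilt axis, x points up the slope. It lies 10 mm up the slope and 6 mm to +y of the face's middle.
- blue_stand: The same kind of fixed stand with an identical end cap, carrying a blue dot; its lean is its own. Not to be touched with the gauge. The two stands may be either way round.
- tin_box: Fixed green painted tin box 200 (x) by 170 (y) by 90 mm with spare end caps inside; its lid stands open on the far (+x) side, its top edge about 290 mm above the counter. Origin at the centre of its underside. To be left alone.
- mustard_jar: Ribbed mustard jar with a steel lid, 76 mm in diameter, 112 mm tall, loose, origin at the centre of its underside. To be left where it is.
- mallet: Small rubber mallet lying down, handle 22 mm thick along x from -141 mm to the head, black head at x = 85 mm, 48 mm in diameter and 76 mm long across; loose. To be left where it is.
- bottle_opener: Flat brass bottle opener, about 127 mm long (x) by 36 mm, 6 mm thick, lying loose. To be left where it is.
Things that resemble listed ones, but are neither listed nor needed, are in the scene too. What is shaped like the gauge but green or turquoise is not meant.

How it is judged:
By the outcome, as a careful person would: the job done as asked, in the order asked, and still so for the second after the job is handed in, while the arm keeps its last pose, push and grip.
It also fails if it takes over 35 s, if anything falls off the work surface, if the arm or the gripper's body presses on something with over 40 N, if the wrist force passes 120 N, or if a joint passes its speed limit or range.

## Working session

There is one attempt and no reset: what is moved stays moved. The work goes in short steps, Python scripts to look and compute and a tool call to move; the robot and the scene stay as the last step left them, time stands still between calls to the robot, and variables do not carry over. Pictures are saved under pics/ and viewed, at most 10 in all, crops included, and the job is handed in when it is done.

Besides the shell and the picture viewer there is one more tool, called after "Request:" in YAML: its name, and indented under it one key for each argument. drive_tool: Moves the arm, as the interface text tells. Its arguments: {"type":"object","properties":{"plan":{"type":"array"},"newtons":{"type":"number"}},"required":["plan"]}

```bash
mkdir -p pics; ls
python3 - <<'E'
from station import manip
import cv2,numpy as np,pickle
s=manip.sense(); print(s, manip.finger_overhang)
d={}
for n in("scene","top","wrist"):
    d[n]=manip.snapshot(n); cv2.imwrite(f"pics/{n}0.png",d[n]["image"][:,:,::-1])
    print(n,{k:v for k,v in d[n].items() if k not in("image","z_map")}, (d[n]["z_map"]>0).mean())
d["s"]=s
pickle.dump(d,open("d0.pkl","wb"))
E
```

```text
pics
{'t': 0.0, 'q': array([ 1.05552084e+00,  5.28479335e-01,  1.43388957e+00,  7.06560565e-06,
        1.18140957e+00, -1.78536023e-01]), 'qd': array([-0.00025376, -0.00063611, -0.00082551,  0.0017062 ,  0.0005155 ,
        0.00010843]), 'tau': array([ 1.77172446e-03, -4.42366469e+01, -1.78024936e+01, -9.15125179e-05,
        8.59327381e-03, -2.58409480e-07]), 'tcp_pos': array([0.20612767, 0.58924601, 0.21702962]), 'tool_rot': array([ 1.67576585e-01,  9.85858455e-01, -1.02669148e-03, -3.74649377e-04]), 'force': array([ 0.82551679,  0.2754165 , -0.37984175]), 'ft_torque': array([0.00048095, 0.00346771, 0.00230203]), 'gripper_force': 0.0, 'finger_gap': 0.9981150967183535} 0.014
scene {'fov_y': 45.203757758420565, 'cx': 274.3133653067115, 'cy': 206.87044170525263, 'extrinsics': array([[-0.6395842 , -0.55711469,  0.52967469,  1.31692425],
       [ 0.76865297, -0.45431437,  0.45030108,  0.59826752],
       [-0.01023052,  0.69514148,  0.71880015,  1.09316687],
       [ 0.        ,  0.        ,  0.        ,  1.        ]])} 0.9963052721088436
top {'fov_y': 43.53175594813584, 'cx': 278.9992752919535, 'cy': 207.11868165008647, 'extrinsics': array([[-0.09391362,  0.97148928, -0.21768973,  0.28723286],
       [-0.99557746, -0.09216719,  0.01818575, -0.00919449],
       [-0.00239659,  0.21843488,  0.97584858,  1.39037726],
       [ 0.        ,  0.        ,  0.        ,  1.        ]])} 0.9959991496598639
wrist {'fov_y': 65.70646984690485, 'cx': 277.66455637147004, 'cy': 209.63598714547064, 'mount': array([[-9.34966623e-04,  9.59991281e-01,  2.80028333e-01,
         7.15002870e-02],
       [ 9.99999315e-01,  7.00505150e-04,  9.37359247e-04,
        -3.51734218e-04],
       [ 7.03695414e-04,  2.80029017e-01, -9.59991278e-01,
        -1.57223855e-01],
       [ 0.00000000e+00,  0.00000000e+00,  0.00000000e+00,
         1.00000000e+00]])} 0.9914625850340136
```

View pics/scene0.png

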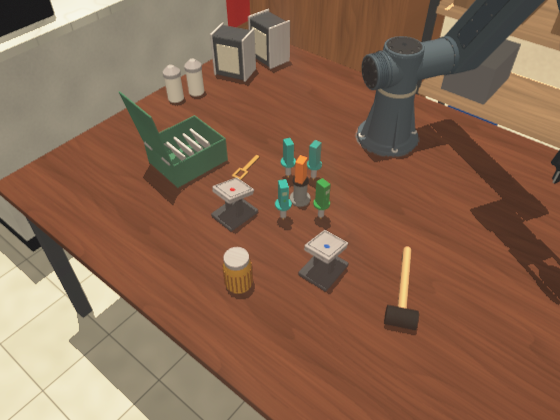

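View pics/top0.png

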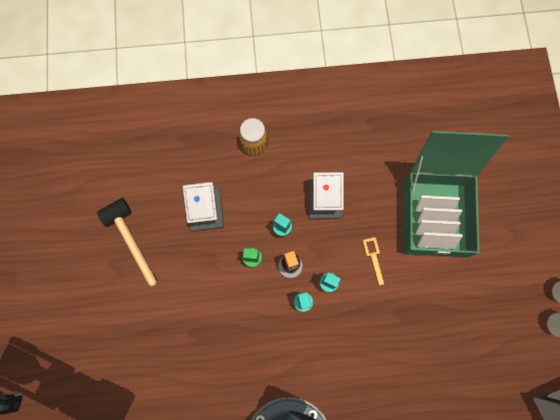

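The scene view shows the orange gauge at (301,168) ringed by four green/teal lookalikes, the red-dot cap at (233,189) and the blue at (326,246). In the top view the gauge is at (291,260), the red dot at (326,187) and the blue dot at (197,199).

```bash
cat > h.py <<'E'
import numpy as np,cv2
from scipy.spatial.transform import Rotation as R
def foc(c): return 210/np.tan(np.radians(c["fov_y"]/2))
def T_of(s):
    T=np.eye(4);T[:3,:3]=R.from_quat(s["tool_rot"]).as_matrix();T[:3,3]=s["tcp_pos"];return T
def ray(c,uv,s=None):
    "world origin, unit directions, optical-axis cosine"
    uv=np.atleast_2d(uv).astype(float);f=foc(c)
    a=(uv-[c["cx"],c["cy"]])/f
    if "mount" in c:
        r=np.linalg.norm(a,axis=1,keepdims=True);k=np.where(r>1e-9,np.sin(r)/np.maximum(r,1e-9),1)
        d=np.c_[a*k,np.cos(r)];E=T_of(s)@c["mount"]
    else:
        d=np.c_[a,np.ones(len(a))];E=c["extrinsics"]
    d=d*[1,-1,-1];d/=np.linalg.norm(d,axis=1,keepdims=True)
    return E[:3,3],d@E[:3,:3].T,-d[:,2]
def plane(c,uv,z,s=None):
    o,d,_=ray(c,uv,s);return o+d*((z-o[2])/d[:,2])[:,None]
def cloud(c,m,s=None):
    v,u=np.nonzero(m&(c["z_map"]>0));o,d,k=ray(c,np.c_[u,v],s)
    return o+d*(c["z_map"][v,u]/k)[:,None]
def tri(*rays):
    A=0;b=0
    for o,d in rays:
        P=np.eye(3)-np.outer(d,d);A=A+P;b=b+P@o
    x=np.linalg.solve(A,b);return x,[np.linalg.norm((np.eye(3)-np.outer(d,d))@(x-o)) for o,d in rays]
def hsv(c): return cv2.cvtColor(np.ascontiguousarray(c["image"]),cv2.COLOR_RGB2HSV)
def mask(c,lo,hi): return cv2.inRange(hsv(c),np.array(lo),np.array(hi))>0
def blobs(m,amin=15):
    n,l,st,ce=cv2.connectedComponentsWithStats(m.astype(np.uint8))
    return [(ce[i],st[i,4],l==i) for i in range(1,n) if st[i,4]>=amin]
E
python3 - <<'E'
import pickle;from h import *
np.set_printoptions(precision=4,suppress=True)
d=pickle.load(open("d0.pkl","rb"))
cols={"orange":((5,180,120),(14,255,255)),"red":((0,150,120),(4,255,255)),"red2":((172,150,100),(180,255,255)),"blue":((100,120,80),(125,255,255)),"teal":((80,120,60),(98,255,255)),"green":((50,150,40),(70,255,255))}
for n in("scene","top"):
    c=d[n]
    for k,(lo,hi) in cols.items():
        for ce,a,m in blobs(mask(c,lo,hi),8):
            p=cloud(c,m)
            if len(p) and p[:,2].mean()>-.05: print(n,k,ce,a,np.median(p,0),p[:,2].max())
E
```

```text
scene orange [300.305 170.695] 200 [ 0.4505 -0.0398  0.1273] 0.161831777199004
scene red [231.8889 189.2222] 9 [ 0.6154 -0.1527  0.1104] 0.11798361682769509
scene blue [326.5 246. ] 10 [0.6148 0.1719 0.1108] 0.11316236690525727
scene teal [287.875  141.9107] 56 [ 0.3862 -0.1374  0.1444] 0.1513997603586812
scene teal [314.3864 144.1818] 44 [ 0.3443 -0.069   0.1446] 0.14879144905252706
scene teal [283.25   162.2812] 32 [ 0.3975 -0.1469  0.0673] 0.07153260308705778
scene teal [293.5 161. ] 10 [ 0.3768 -0.1204  0.07  ] 0.08079051650149038
scene teal [308.5 164.6] 10 [ 0.3584 -0.0755  0.0679] 0.07163113113876052
scene teal [283.0897 184.0385] 78 [ 0.5365 -0.0325  0.1443] 0.14960296591906697
scene teal [288.75 202.75] 24 [ 0.53   -0.0179  0.0713] 0.09825311368221867
scene teal [278.05 204.85] 40 [ 0.5505 -0.042   0.0681] 0.07443957976024995
top orange [287.1667 263.4444] 18 [ 0.4255 -0.0383  0.1577] 0.16516707948779086
top red [325.7895 187.    ] 19 [ 0.6128 -0.1554  0.1106] 0.11714384525604316
top blue [196.3 198.5] 20 [0.6139 0.1707 0.1108] 0.11607470803543274
top teal [281.5655 225.1138] 290 [ 0.5251 -0.0348  0.1304] 0.15089410201430198
top teal [328.8453 281.8993] 278 [ 0.3758 -0.1342  0.1399] 0.15049497742558193
top teal [302.7538 301.3485] 264 [ 0.3367 -0.0665  0.1416] 0.15054519029920144
```

Request:
drive_tool:
  plan:
    - [-0.015,-0.015,-0.02,0,0,0,1]
    - [-0.03,-0.035,-0.01,0,0,0,1]
    - [-0.03,-0.035,-0.01,0,0,0,1]
    - [-0.03,-0.035,-0.01,0,0,0,1]
    - [-0.03,-0.035,-0.01,0,0,0,1]
    - [-0.03,-0.035,-0.01,0,0,0,1]
    - [-0.03,-0.035,-0.01,0,0,0,1]
    - [-0.03,-0.035,-0.01,0,0,0,1]
    - [-0.03,-0.035,-0.01,0,0,0,1]
    - [-0.03,-0.035,-0.01,0,0,0,1]

```text
t: 1.15
tcp_pos: [0.3665, 0.1825, 0.3284]
tool_rot: [0.167, 0.986, 0.0, 0.0]
force: [1.3, 0.2, 0.7]
finger_gap: 0.999
gripper_force: 0.0
```

Request:
drive_tool:
  plan:
    - [-0.03,-0.036,0,0,0,0,1]
    - [-0.03,-0.036,0,0,0,0,1]
    - [-0.03,-0.036,0,0,0,0,1]
    - [-0.03,-0.036,0,0,0,0,1]
    - [-0.02,-0.02,0,0,0,0,0.2]
    - [-0.01,-0.01,0,0,0,0,0.2]
    - [0,0,0,0,0,0,0.2]
    - [0,0,0,0,0,0,0.2]

```text
t: 1.95
tcp_pos: [0.4497, -0.0285, 0.3277]
tool_rot: [0.167, 0.986, 0.0, -0.001]
force: [0.1, 0.2, 0.6]
finger_gap: 0.602
gripper_force: 0.0
```

```bash
cat > snap.py <<'E'
import sys,pickle;from h import *;from station import manip
n=sys.argv[1];s=manip.sense();c=manip.snapshot("wrist")
pickle.dump((s,c),open(n+".pkl","wb"));cv2.imwrite(f"pics/{n}.png",c["image"][:,:,::-1])
np.set_printoptions(precision=4,suppress=True)
print("t",s["t"],"q",s["q"],"p",s["tcp_pos"],"gap",s["finger_gap"],"F",s["force"],s["gripper_force"]);print(T_of(s)[:3,:3])
E
python3 snap.py w1
```

```text
t 1.95 q [-0.3126  0.1569  1.6921  0.0008  1.2943 -1.5472] p [ 0.4497 -0.0285  0.3277] gap 0.6021118506332697 F [0.1491 0.1793 0.5501] 0.0
[[-0.9439  0.3301 -0.0015]
 [ 0.3301  0.9439  0.0012]
 [ 0.0018  0.0007 -1.    ]]
```

View pics/w1.png

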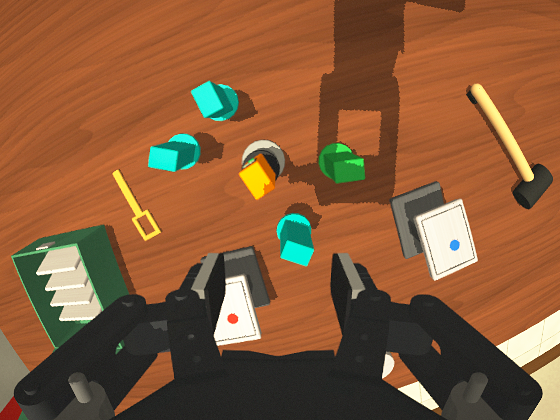

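The wrist view shows the gauge's top (orange, rotated rectangle) at (257,177) in its grey holder, with teal and green neighbours around it. The red cap is at (232,318), partly behind a finger, and the blue cap is at (452,243).

```bash
cat > g.py <<'E'
import pickle;from h import *
np.set_printoptions(precision=4,suppress=True)
s,c=pickle.load(open("w1.pkl","rb"));d=pickle.load(open("d0.pkl","rb"));cs=[]
for nm,cc,ss in(("w",c,s),("top",d["top"],None),("scene",d["scene"],None)):
    m=mask(cc,(5,120,90),(28,255,255))
    H,W=m.shape;v,u=np.mgrid[:H,:W];o,dd,k=ray(cc,np.c_[u.ravel(),v.ravel()],ss)
    P=(o+dd*(cc["z_map"].ravel()/k)[:,None]).reshape(H,W,3)
    near=np.hypot(P[...,0]-.445,P[...,1]+.04)<.045
    t=near&(P[...,2]>.154)&(P[...,2]<.175)&m
    p=P[t]; r=cv2.minAreaRect(p[:,:2].astype(np.float32)*1000)
    uv=np.c_[u[t],v[t]]
    ctr=cv2.minAreaRect(uv.astype(np.float32))[0]
    o,dd,_=ray(cc,ctr,ss);cs.append((o,dd[0]))
    print(nm,len(p),np.median(p[:,2]),r,ctr, "bodyorange",(near&m&(P[...,2]>.09)).sum())
print(tri(*cs[:2]),tri(*cs))
E
python3 g.py
```

```text
w 778 0.16114542865370227 ((434.64837646484375, -46.76248550415039), (33.82537078857422, 24.3818359375), 12.895867347717285) (256.6011047363281, 179.93502807617188) bodyorange 1105
top 147 0.1595043179531066 ((434.9197998046875, -47.0729866027832), (33.79518508911133, 23.371252059936523), 13.730142593383789) (290.4000244140625, 259.20001220703125) bodyorange 173
scene 80 0.15970514816174702 ((438.91961669921875, -47.41431427001953), (39.434329986572266, 25.42669677734375), 9.939122200012207) (301.1499938964844, 160.5500030517578) bodyorange 278
(array([ 0.4353, -0.0472,  0.1539]), [np.float64(3.0193992693671256e-05), np.float64(3.019399269362115e-05)]) (array([ 0.4355, -0.0475,  0.1538]), [np.float64(0.00036583704356257774), np.float64(0.00038847534052866966), np.float64(0.0007511269361424885)])
```

Request:
drive_tool:
  plan:
    - [0.008,-0.022,0,0,0,-8.1,0.2]
    - [0,0,0,0,0,-8.1,0.1]
    - [0,0,0,0,0,-8.1,0.1]
    - [0,0,0,0,0,-8.1,0.1]
    - [0,0,0.04,0,0,0,0.1]
    - [0,0,0.03,0,0,0,0.1]
    - [0,0,0,0,0,0,0.1]
    - [0,0,0,0,0,0,0.1]

```text
t: 2.8
tcp_pos: [0.4355, -0.0465, 0.2584]
tool_rot: [-0.115, 0.993, 0.0, -0.0]
force: [0.4, -0.5, 0.1]
finger_gap: 0.55
gripper_force: 0.0
```

```bash
python3 snap.py w2; sed -e 's/w1.pkl/w2.pkl/' g.py > g2.py; python3 g2.py
```

```text
t 2.8 q [-0.3628  0.2177  1.8256  0.0002  1.0989 -2.1643] p [ 0.4355 -0.0465  0.2584] gap 0.5502390402477938 F [ 0.4026 -0.462   0.1082] 0.0
[[-0.9735 -0.2286 -0.0006]
 [-0.2286  0.9735  0.0004]
 [ 0.0004  0.0005 -1.    ]]
w 1188 0.16113828898282437 ((434.18402099609375, -47.16518020629883), (33.26222229003906, 23.604679107666016), 13.904536247253418) (277.5, 204.0) bodyorange 1560
top 147 0.1595043179531066 ((434.9197998046875, -47.0729866027832), (33.79518508911133, 23.371252059936523), 13.730142593383789) (290.4000244140625, 259.20001220703125) bodyorange 173
scene 80 0.15970514816174702 ((438.91961669921875, -47.41431427001953), (39.434329986572266, 25.42669677734375), 9.939122200012207) (301.1499938964844, 160.5500030517578) bodyorange 278
(array([ 0.4352, -0.0471,  0.1542]), [np.float64(8.138904382686045e-05), np.float64(8.138904382689333e-05)]) (array([ 0.4355, -0.0474,  0.1539]), [np.float64(0.0004891770095745108), np.float64(0.0003268009322722643), np.float64(0.0008130673640795383)])
```

View pics/w2.png

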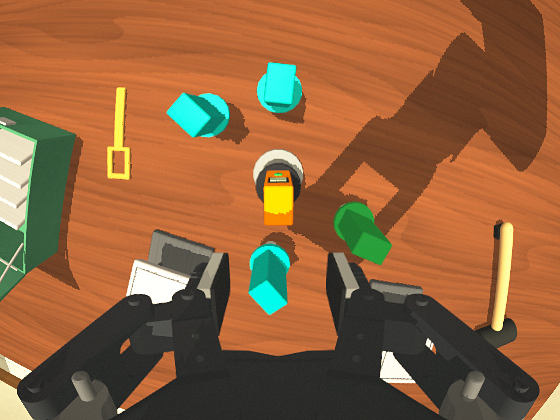

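The gauge's top at (278,204) is centred and aligned between the fingers, display facing the robot, and the neighbours are clear. Descending.

Request:
drive_tool:
  plan:
    - [0,-0.0005,0.03,0,0,-0.5,0.1]
    - [0,0,0.03,0,0,0,0.1]
    - [0,0,0.03,0,0,0,0.1]
    - [0,0,0.025,0,0,0,0.1]
    - [0,0,0.015,0,0,0,0.1]
    - [0,0,0,0,0,0,0.1]
    - [0,0,0,0,0,0,0.1]

```text
t: 3.55
tcp_pos: [0.4372, -0.0485, 0.1292]
tool_rot: [-0.119, 0.993, -0.001, 0.001]
force: [0.9, -0.1, -0.5]
finger_gap: 0.548
gripper_force: 0.0
```

Request:
drive_tool:
  plan:
    - [0,0,0,0,0,0,-0.3]
    - [0,0,0,0,0,0,-0.6]
    - [0,0,0,0,0,0,-1]
    - [0,0,0,0,0,0,-1]
    - [0,0,0,0,0,0,-1]
    - [0,0,0,0,0,0,-1]
  newtons: 50

```text
t: 4.15
tcp_pos: [0.4368, -0.048, 0.1295]
tool_rot: [-0.118, 0.993, -0.0, 0.002]
force: [-0.1, 1.9, 5.3]
finger_gap: 0.267
gripper_force: 49.0
```

Request:
drive_tool:
  plan:
    - [0,0,-0.01,0,0,0,-1]
    - [0,0,-0.02,0,0,0,-1]
    - [0,0,-0.03,0,0,0,-1]
    - [0,0,-0.03,0,0,0,-1]
    - [0,0,-0.03,0,0,0,-1]
    - [0,0,-0.03,0,0,0,-1]
    - [0,0,-0.03,0,0,0,-1]
    - [0,0,-0.01,0,0,0,-1]
    - [0,0,0,0,0,0,-1]
    - [0,0,0,0,0,0,-1]

```text
t: 5.15
tcp_pos: [0.4348, -0.0479, 0.3171]
tool_rot: [-0.118, 0.993, 0.0, -0.001]
force: [-0.5, -0.3, -2.4]
finger_gap: 0.263
gripper_force: 49.4
```

```bash
python3 snap.py w3
python3 - <<'E'
from h import *;from station import manip;import pickle
d={n:manip.snapshot(n) for n in("scene","top")};pickle.dump(d,open("d3.pkl","wb"))
i=np.hstack([cv2.resize(d["scene"]["image"][90:250,180:380],(400,320)),cv2.resize(d["top"]["image"][120:280,220:420],(400,320))])
cv2.imwrite("pics/c3.png",i[:,:,::-1])
E
```

```text
t 5.15 q [-0.3661  0.1467  1.736  -0.0001  1.2609 -2.1743] p [ 0.4348 -0.0479  0.3171] gap 0.26282310320328 F [-0.5279 -0.3047 -2.3947] 49.393141865730286
[[-0.972  -0.2352 -0.002 ]
 [-0.2352  0.972   0.0006]
 [ 0.0018  0.0011 -1.    ]]
```

View pics/w3.png

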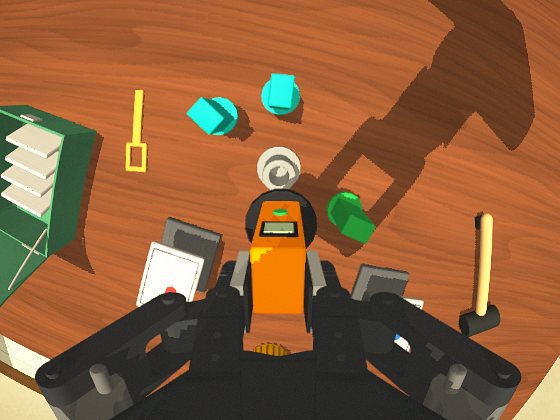

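View pics/c3.png

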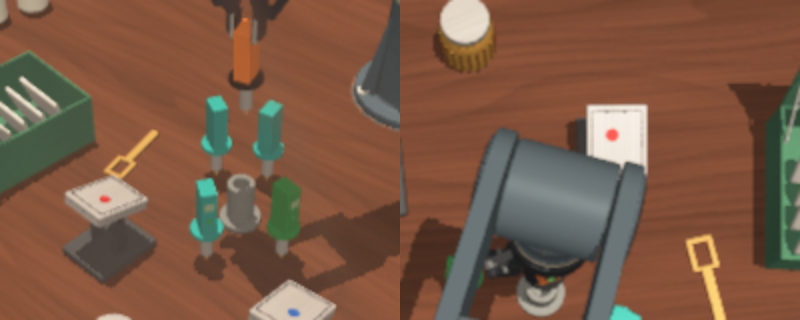

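The gauge is out of its holder, gripped upright; the holder is empty and the neighbours are undisturbed. The red dot is visible in the scene view. In the first wrist view it was at (232,318). Next I measure the cap plane and the dot.

```bash
cat > cap.py <<'E'
import pickle;from h import *
np.set_printoptions(precision=4,suppress=True)
d=pickle.load(open("d0.pkl","rb"));d3=pickle.load(open("d3.pkl","rb"));s1,w1=pickle.load(open("w1.pkl","rb"));s3,w3=pickle.load(open("w3.pkl","rb"))
V=[("top",d["top"],None),("scene",d["scene"],None),("scene3",d3["scene"],None),("w1",w1,s1),("w3",w3,s3)]
rs=[];full=[]
for n,c,s in V:
    H,W=c["z_map"].shape;v,u=np.mgrid[:H,:W];o,D,k=ray(c,np.c_[u.ravel(),v.ravel()],s)
    P=(o+D*(c["z_map"].ravel()/k)[:,None]).reshape(H,W,3)
    near=(np.hypot(P[...,0]-.61,P[...,1]+.153)<.08)&(P[...,2]>.075)&(P[...,2]<.15)
    h=hsv(c);wh=near&(h[...,1]<70)&(h[...,2]>120);red=near&((h[...,0]<8)|(h[...,0]>172))&(h[...,1]>120)&(h[...,2]>90)
    if n=="w3": red&=False
    f=P[wh|red];ctr=None
    q=f.copy()
    for _ in range(4):
        m=q.mean(0);nn=np.linalg.svd(q-m,full_matrices=False)[2][2];nn*=np.sign(nn[2]);e=(f-m)@nn;q=f[abs(e)<.004]
    ax=np.cross([0,0,1],nn);
    line=f"{n} N={len(q)} c={m} n={nn} tilt={np.degrees(np.arccos(nn[2])):.2f} az={np.degrees(np.arctan2(nn[1],nn[0])):.1f} rms={np.std((q-m)@nn):.4f}"
    if red.sum()>3:
        b=max(blobs(red,3),key=lambda b:b[1]);o,D,_=ray(c,b[0],s);full.append((o,D[0]))
        x=o+D[0]*((m-o)@nn/(D[0]@nn));line+=f" dotpx={b[0]} a={b[1]} dot={x}"
    print(line)
print("tri",tri(*full),"top+w1",tri(full[0],full[-1]))
E
python3 cap.py
python3 - <<'E'
import pickle;from h import *
np.set_printoptions(precision=4,suppress=True)
s,c=pickle.load(open("w3.pkl","rb"));T=T_of(s)
H,W=c["z_map"].shape;v,u=np.mgrid[:H,:W];o,D,k=ray(c,np.c_[u.ravel(),v.ravel()],s)
P=((o+D*(c["z_map"].ravel()/k)[:,None])-T[:3,3])@T[:3,:3]
m=mask(c,(5,120,90),(28,255,255)).ravel()&(abs(P[:,1])<.03)&(abs(P[:,0])<.05)&(abs(P[:,2])<.1)
p=P[m]; print("orange tool-frame",p.min(0),p.max(0))
# -x display face: tool +x face
f=p[(p[:,2]>-.005)]; 
for lo in np.arange(-.04,.05,.01):
    b=p[(p[:,2]>lo)&(p[:,2]<lo+.01)]
    if len(b): print(round(lo,3),len(b),b[:,0].max(),np.median(b[:,0]),b[:,1].min(),b[:,1].max())
k=(hsv(c)[...,2].ravel()<60)&(abs(P[:,1])<.03)&(abs(P[:,0])<.03)&(P[:,2]>.035)&(P[:,2]<.07)
print("collar",P[k].min(0),P[k].max(0),np.median(P[k],0))
E
```

```text
top N=935 c=[ 0.6026 -0.1588  0.1072] n=[-0.2752  0.0207  0.9612] tilt=16.02 az=175.7 rms=0.0019 dotpx=[325.7083 187.    ] a=24 dot=[ 0.6134 -0.1549  0.1102]
scene N=482 c=[ 0.6087 -0.1559  0.1086] n=[-0.2767  0.0302  0.9605] tilt=16.16 az=173.8 rms=0.0016 dotpx=[231.8571 189.0714] a=14 dot=[ 0.6145 -0.1545  0.1102]
scene3 N=490 c=[ 0.6084 -0.1559  0.1086] n=[-0.2691  0.0368  0.9624] tilt=15.76 az=172.2 rms=0.0017 dotpx=[231.8571 189.0714] a=14 dot=[ 0.6146 -0.1545  0.1103]
w1 N=2145 c=[ 0.6086 -0.1454  0.1103] n=[-0.2749  0.033   0.9609] tilt=16.08 az=173.1 rms=0.0009 dotpx=[232.25   318.3095] a=84 dot=[ 0.6121 -0.153   0.1116]
w3 N=2637 c=[ 0.5881 -0.1595  0.1047] n=[-0.2818  0.0249  0.9592] tilt=16.43 az=174.9 rms=0.0009
tri (array([ 0.6138, -0.1549,  0.1092]), [np.float64(0.00023565986850956615), np.float64(0.0003727972497553757), np.float64(0.0003727972497553757), np.float64(0.0008465563478832643)]) top+w1 (array([ 0.6143, -0.1549,  0.1076]), [np.float64(0.00040868640319788194), np.float64(0.00040868640319800657)])
orange tool-frame [-0.0155 -0.0294 -0.0999] [0.0243 0.0264 0.051
[... 220 characters left out ...]
7 0.018587788314056705 -0.01181933260222114 0.0119736850767844
-0.01 73 0.019895852153774644 0.018568618293548025 -0.011782404410951903 0.012219382653691171
0.0 216 0.01979660689514273 0.018817590843817362 -0.011359502854965375 0.012339379010490125
0.01 177 0.019290137735680245 0.018775706676597614 -0.010940165100402357 0.012681762411033316
0.02 150 0.01932050537517334 0.018865842878018645 -0.010962449888946303 0.013019037959516136
0.03 164 0.019413236192146355 0.018783963742589158 -0.01041510117966463 0.013116092500272711
0.04 125 0.02349349445676225 0.018644502193087352 -0.022030093767150816 0.023290851854089342
collar [-0.013  -0.0213  0.0421] [0.0257 0.0252 0.0503] [0.0062 0.0173 0.0447]
```

```bash
cat > go.py <<'E'
import sys;from h import *;from station import manip
np.set_printoptions(precision=4,suppress=True)
dot=np.array([.6138,-.1547,.1100]);n=np.array([-.275,.029,.961]);n/=np.linalg.norm(n)
tip=np.array([.0015,0.0003,.1145])
s=manip.sense();T=T_of(s);Rm=T[:3,:3];h=float(sys.argv[1])
a=np.cross(Rm[:,2],-n);ang=np.arctan2(np.linalg.norm(a),Rm[:,2]@-n);rv=a/max(np.linalg.norm(a),1e-9)*ang
Rn=R.from_rotvec(rv).as_matrix()@Rm
tcp=dot+h*n-Rn@tip
print("t",s["t"],"F",s["force"],"p",s["tcp_pos"],"q",s["q"]);print("rot tool deg",np.degrees(Rm.T@rv),"target tcp",tcp,"shift old tool axes",Rm.T@(tcp-T[:3,3]),"new axes",Rn.T@(tcp-T[:3,3]))
tp=T[:3,3]+Rm@tip;print("tip now",tp,"rel dot: height",(tp-dot)@n,"lateral tool",Rm.T@((tp-dot)-n*((tp-dot)@n)))
E
python3 go.py 0.05
```

```text
t 5.3 F [-0.334   0.7476 -0.9308] p [ 0.4348 -0.0478  0.3164] q [-0.3661  0.1482  1.7361 -0.      1.2611 -2.1742]
rot tool deg [  5.5122 -15.3023  -0.    ] target tcp [ 0.57   -0.1499  0.2685] shift old tool axes [-0.1076 -0.1311  0.0473] new axes [-0.0897 -0.1246  0.0862]
tip now [ 0.4328 -0.0477  0.2019] rel dot: height 0.14121427074340828 lateral tool [0.1138 0.1333 0.0444]
```

Request:
drive_tool:
  plan:
    - [-0.015,-0.018,0,0,0,0,-1]
    - [-0.027,-0.033,0,0,0,0,-1]
    - [-0.027,-0.033,0,0,0,0,-1]
    - [-0.027,-0.033,0,1.4,-3.8,0,-1]
    - [-0.012,-0.014,0,1.4,-3.8,0,-1]
    - [0,0,0,1.4,-3.8,0,-1]
    - [0,0,0,1.3,-3.9,0,-1]
    - [0,0,0,0,0,0,-1]
    - [0,0,0,0,0,0,-1]

```text
t: 6.2
tcp_pos: [0.571, -0.15, 0.3182]
tool_rot: [-0.117, 0.983, -0.031, 0.136]
force: [-0.1, -0.8, -0.8]
finger_gap: 0.268
gripper_force: 49.4
```

```bash
python3 go.py 0.05
```

```text
t 6.2 F [-0.1283 -0.7879 -0.8061] p [ 0.571  -0.15    0.3182] q [-0.5039  0.2641  1.6097  0.1271  1.0116 -2.3654]
rot tool deg [-0.0241  0.0342  0.    ] target tcp [ 0.57   -0.1499  0.2685] shift old tool axes [0.0139 0.005  0.0475] new axes [0.0138 0.005  0.0475]
tip now [ 0.6011 -0.1535  0.2078] rel dot: height 0.0974764068596077 lateral tool [-0.0139 -0.0051  0.    ]
```

```bash
python3 snap.py w4; sed -i 's|("w3",w3,s3)\]|("w3",w3,s3),("w4",)+pickle.load(open("w4.pkl","rb"))[::-1]]|' cap.py; python3 cap.py
```

```text
t 6.2 q [-0.5039  0.2641  1.6097  0.1271  1.0116 -2.3654] p [ 0.571  -0.15    0.3182] gap 0.2681223606700336 F [-0.1283 -0.7879 -0.8061] 49.411473870277405
[[-0.9353 -0.2218  0.2757]
 [-0.2388  0.9706 -0.0293]
 [-0.2611 -0.0932 -0.9608]]
top N=935 c=[ 0.6026 -0.1588  0.1072] n=[-0.2752  0.0207  0.9612] tilt=16.02 az=175.7 rms=0.0019 dotpx=[325.7083 187.    ] a=24 dot=[ 0.6134 -0.1549  0.1102]
scene N=482 c=[ 0.6087 -0.1559  0.1086] n=[-0.2767  0.0302  0.9605] tilt=16.16 az=173.8 rms=0.0016 dotpx=[231.8571 189.0714] a=14 dot=[ 0.6145 -0.1545  0.1102]
scene3 N=490 c=[ 0.6084 -0.1559  0.1086] n=[-0.2691  0.0368  0.9624] tilt=15.76 az=172.2 rms=0.0017 dotpx=[231.8571 189.0714] a=14 dot=[ 0.6146 -0.1545  0.1103]
w1 N=2145 c=[ 0.6086 -0.1454  0.1103] n=[-0.2749  0.033   0.9609] tilt=16.08 az=173.1 rms=0.0009 dotpx=[232.25   318.3095] a=84 dot=[ 0.6121 -0.153   0.1116]
w3 N=2637 c=[ 0.5881 -0.1595  0.1047] n=[-0.2818  0.0249  0.9592] tilt=16.43 az=174.9 rms=0.0009
w4 N=4905 c=[ 0.5983 -0.1599  0.1076] n=[-0.2774  0.0255  0.9604] tilt=16.18 az=174.8 rms=0.0008 dotpx=[284.6284 165.8784] a=148 dot=[ 0.6122 -0.1529  0.1114]
tri (array([ 0.6137, -0.1543,  0.1094]), [np.float64(0.0006494352210575387), np.float64(0.0007624527786963816), np.float64(0.0007624527786963816), np.float64(0.00047928661851025684), np.float64(0.0015740684872073303)]) top+w1 (array([ 0.6119, -0.1537,  0.1136]), [np.float64(0.0009534623736528892), np.float64(0.0009534623736528758)])
```

View pics/w4.png

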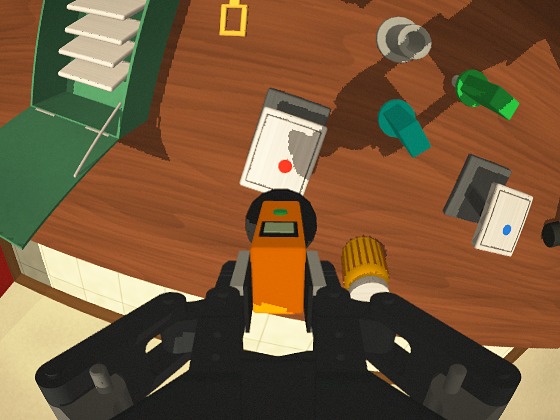

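The wrist view shows the red dot whole at (285,166), just beyond the held gauge. All views agree on the dot and normal to about 2 mm and 0.5°, so I'll use the averages.

```bash
sed -i 's/dot=np.array.*;n=np.array(\[[^]]*\])/dot=np.array([.6133,-.1542,.1107]);n=np.array([-.2765,.0265,.9606])/' go.py; python3 go.py 0.015
```

```text
t 6.25 F [ 0.3702 -0.5759 -1.1355] p [ 0.5718 -0.1502  0.3187] q [-0.5036  0.2642  1.6083  0.1272  1.0114 -2.3656]
rot tool deg [-0.1874 -0.0235 -0.    ] target tcp [ 0.579  -0.1507  0.2355] shift old tool axes [0.0152 0.0058 0.0819] new axes [0.0152 0.0055 0.0819]
tip now [ 0.602  -0.1537  0.2083] rel dot: height 0.09691167525422009 lateral tool [-0.0152 -0.0059  0.    ]
```

Request:
drive_tool:
  plan:
    - [0.0075,0.003,0.005,0,0,0,-1]
    - [0.0072,0.0026,0.02,0,0,0,-1]
    - [0,0,0.025,-0.2,0,0,-1]
    - [0,0,0.02,0,0,0,-1]
    - [0,0,0.01,0,0,0,-1]
    - [0,0,0,0,0,0,-1]
    - [0,0,0,0,0,0,-1]
    - [0,0,0,0,0,0,-1]

```text
t: 7.05
tcp_pos: [0.5794, -0.1507, 0.2391]
tool_rot: [-0.118, 0.983, -0.031, 0.138]
force: [-0.1, -0.0, -1.7]
finger_gap: 0.269
gripper_force: 49.4
```

```bash
python3 go.py 0
python3 - <<'E'
from h import *;from station import manip
c=manip.snapshot("scene");i=cv2.resize(c["image"][130:230,180:300],(720,600),interpolation=cv2.INTER_CUBIC)
cv2.imwrite("pics/c5.png",i[:,:,::-1])
E
python3 go.py 0|tail -1;python3 go.py 0|tail -1
```

```text
t 7.05 F [-0.1248 -0.0005 -1.6755] p [ 0.5794 -0.1507  0.2391] q [-0.499   0.3659  1.7004  0.1505  0.8179 -2.397 ]
rot tool deg [-0.1033  0.149   0.    ] target tcp [ 0.5831 -0.1511  0.2211] shift old tool axes [0.0014 0.0005 0.0183] new axes [0.0013 0.0004 0.0183]
tip now [ 0.6099 -0.154   0.1288] rel dot: height 0.018320075468708567 lateral tool [-0.0016 -0.0007  0.    ]
tip now [ 0.6099 -0.154   0.1289] rel dot: height 0.018406381640823845 lateral tool [-0.0016 -0.0007  0.    ]
tip now [ 0.6099 -0.154   0.1289] rel dot: height 0.018406381640823845 lateral tool [-0.0016 -0.0007  0.    ]
```

View pics/c5.png

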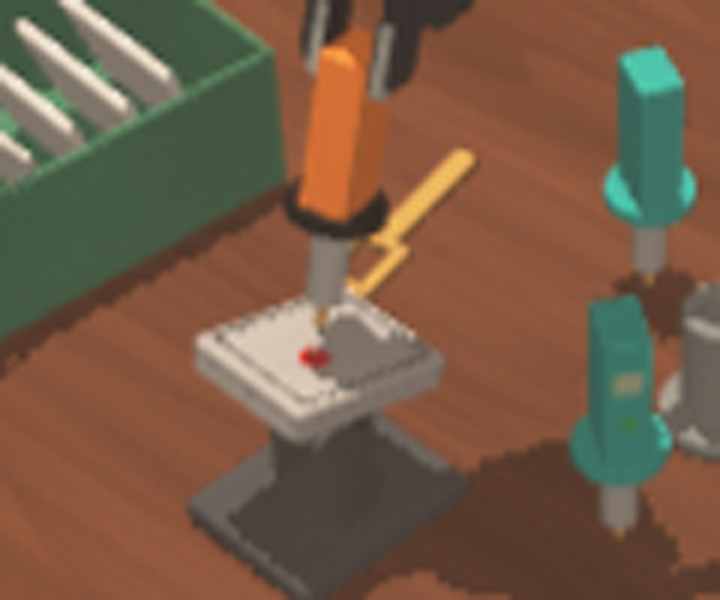

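The axis line from collar (335,215) through tip (320,332) runs onto the red dot at (315,357), so the aim is good. Approaching slowly.

Request:
drive_tool:
  plan:
    - [0.001,0.0004,0.004,0,0.1,0,-1]
    - [0,0,0.004,0,0,0,-1]
    - [0,0,0.004,0,0,0,-1]
    - [0,0,0,0,0,0,-1]
    - [0,0,0,0,0,0,-1]
    - [0,0,0,0,0,0,-1]

```text
t: 7.7
tcp_pos: [0.5812, -0.1507, 0.2261]
tool_rot: [-0.118, 0.983, -0.03, 0.137]
force: [-0.8, 0.2, -0.2]
finger_gap: 0.269
gripper_force: 49.4
```

```bash
cat > f.py <<'E'
import subprocess;from h import *;from station import manip
n=np.array([-.2765,.0265,.9606]);F=[];P=[]
for i in range(5):
    s=manip.sense();F.append(s["force"]@n);P.append(s["tcp_pos"]@n);manip.snapshot("top")
print("Fn",np.round(F,2),np.mean(F),"along n",np.round(P,4),"t",s["t"])
E
python3 f.py; python3 go.py 0|tail -1
```

```text
Fn [-0.02 -1.51 -0.67 -2.17 -1.71] -1.2172229073415504 along n [0.0525 0.0526 0.0526 0.0527 0.0526] t 7.9
tip now [ 0.6113 -0.1539  0.1158] rel dot: height 0.0054445793522616215 lateral tool [0.0005 0.0003 0.    ]
```

Request:
drive_tool:
  plan:
    - [0,0,0.002,0,0,0,-1]
    - [0,0,0.002,0,0,0,-1]
    - [0,0,0,0,0,0,-1]
    - [0,0,0,0,0,0,-1]

```text
t: 8.35
tcp_pos: [0.5822, -0.1507, 0.2221]
tool_rot: [-0.118, 0.983, -0.03, 0.137]
force: [0.2, -0.2, -1.3]
finger_gap: 0.272
gripper_force: 49.4
```

```bash
python3 f.py; python3 go.py 0|tail -1
```

```text
Fn [-1.31 -1.52 -0.8  -2.17 -0.9 ] -1.3385112899033587 along n [0.0484 0.0484 0.0485 0.0486 0.0486] t 8.55
tip now [ 0.6124 -0.1539  0.1119] rel dot: height 0.0014090897472335768 lateral tool [0.0005 0.0003 0.    ]
```

Request:
drive_tool:
  plan:
    - [0,0,0.001,0,0,0,-1]
    - [0,0,0.001,0,0,0,-1]
    - [0,0,0,0,0,0,-1]
    - [0,0,0,0,0,0,-1]

```text
t: 9.0
tcp_pos: [0.5827, -0.1508, 0.2203]
tool_rot: [-0.118, 0.983, -0.03, 0.137]
force: [1.0, 0.5, -1.1]
finger_gap: 0.266
gripper_force: 49.4
```

```bash
python3 f.py; python3 go.py 0|tail -1
```

```text
Fn [-1.31 -1.14 -1.94 -2.36 -1.27] -1.6074312149357286 along n [0.0465 0.0465 0.0465 0.0466 0.0465] t 9.2
tip now [ 0.6129 -0.154   0.1099] rel dot: height -0.0006280034035443435 lateral tool [0.0005 0.0004 0.    ]
```

Request:
drive_tool:
  plan:
    - [0,0,0.001,0,0,0,-1]
    - [0,0,0.001,0,0,0,-1]
    - [0,0,0,0,0,0,-1]
    - [0,0,0,0,0,0,-1]

```text
t: 9.65
tcp_pos: [0.5834, -0.1509, 0.2186]
tool_rot: [-0.118, 0.983, -0.03, 0.137]
force: [-0.4, 0.5, 1.1]
finger_gap: 0.266
gripper_force: 49.7
```

```bash
python3 f.py; python3 go.py 0|tail -1
```

```text
Fn [1.14 0.14 0.68 0.69 0.46] 0.623480050669287 along n [0.0447 0.0447 0.0446 0.0446 0.0446] t 9.85
tip now [ 0.6135 -0.154   0.1081] rel dot: height -0.0025500682311991813 lateral tool [0.0005 0.0003 0.    ]
```

Request:
drive_tool:
  plan:
    - [0,0,0.001,0,0,0,-1]
    - [0,0,0.001,0,0,0,-1]
    - [0,0,0.001,0,0,0,-1]
    - [0,0,0.001,0,0,0,-1]
    - [0,0,0,0,0,0,-1]
    - [0,0,0,0,0,0,-1]
    - [0,0,0,0,0,0,-1]

```text
t: 10.6
tcp_pos: [0.5844, -0.151, 0.2147]
tool_rot: [-0.118, 0.983, -0.03, 0.137]
force: [-1.0, 0.1, 2.6]
finger_gap: 0.268
gripper_force: 49.9
```

```bash
python3 f.py; python3 f.py; python3 go.py 0|tail -1
```

```text
Fn [2.82 2.69 2.87 2.11 3.94] 2.888860342345583 along n [0.0406 0.0406 0.0406 0.0406 0.0406] t 10.8
Fn [2.52 2.   3.08 2.55 2.48] 2.5242570148216203 along n [0.0406 0.0406 0.0406 0.0406 0.0406] t 11.05
tip now [ 0.6146 -0.1542  0.1042] rel dot: height -0.006631290793513952 lateral tool [0.0005 0.0004 0.    ]
```

Run:
```python
from h import *;from station import manip
c=manip.snapshot("scene");i=cv2.resize(c["image"][130:230,180:300],(720,600),interpolation=cv2.INTER_CUBIC)
cv2.imwrite("pics/c6.png",i[:,:,::-1])
```

```text
(no output)
```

View pics/c6.png

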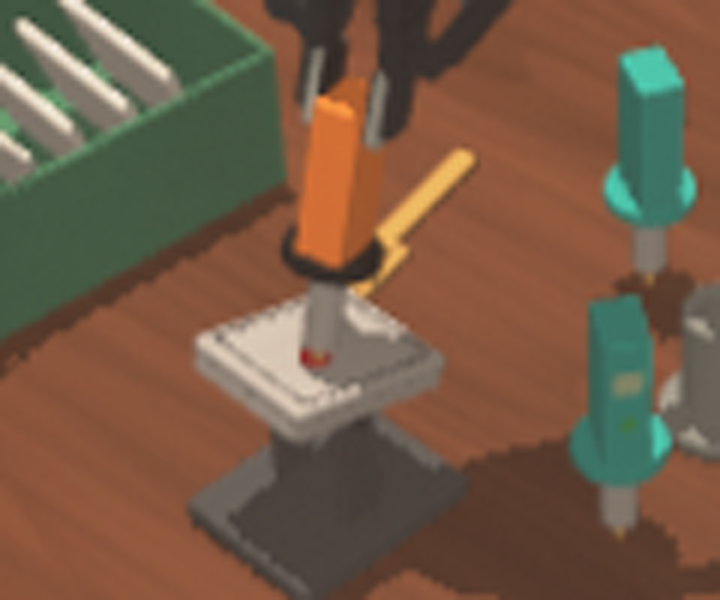

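The brass tip is on the red dot at (318,358), partly retracted. The axis is square to the face and the stand is unmoved. The net push of about 4.1 N matches half travel, so I'm handing in.

```bash
python3 -c "
from station import manip
print(manip.sign_off())"
```

```text
the job is handed in; nothing more can be done
None
```

The job is handed in: the gripper holds the orange gauge pressed square on the red dot, with the sprung tip about half-way in (estimated 5.5–6 mm at about 4 N) and its contact point within about 2.5 mm of the dot's centre by eye.

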